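# Fit the filter cassette into its holder

## Robot

A 6-joint arm with a two-finger parallel gripper is mounted at the origin on a cart in front of the work surface, level with it; the furniture and walls round the work are solid. World frame = base frame: x ahead of the robot, y to its left, z up, the work surface at z = 0. Lengths are in m, angles in rad, forces in N, time in s.
With the tool pointing down it reaches from about 0.3 to 0.775 m from the base axis. Payload 14.6 kg.
Tool frame: the origin (TCP) lies at the centre of the arm's flange, where the gripper is bolted on; the fingertips stand 199 mm ahead of it and the grasp point (between the pads) lies 180 mm ahead of it; z points along the fingers, y is the line along which they close (so a half turn about z gives the same grasp; the last joint's range is limited). The gripper opens to 94 mm and grips with 3 to 60 N. Pads are 16 mm wide; open, the fingers measure 119 mm over their backs; the gripper's body (75 mm by 177 mm) begins 78 mm behind the grasp point.
Start: joints at [-1.19, 0.3, 1.521, -0, 1.321, -0.067], TCP at [0.238, -0.496, 0.405] pointing down, gripper open.
Joint ranges: [-3.03, 3.03], [-0.79, 2.21], [0.23, 2.52], [-1.04, 4.18], [0, 3.07], [-2.55, 2.55]. Speed limits (rad/s): [2.22, 2.22, 2.57, 3.14, 3.14, 3.14].

## Interface

Orientations are given as [roll, pitch, yaw] about the fixed x, y, z axes, in that order (R = Rz(yaw) Ry(pitch) Rx(roll)).
In Python, from station import ctrl gives the robot as it stands. The module is installed in compiled form; this text tells all that it offers.
- The arm moves only by the tool servo_tool, never from a script. Its argument "motion" is a list of rows, each a list of 5 numbers: the closure, from 0 (fully open) to 1 (shut), then the shift along the world's x, y, z in cm, then the turn about the world's z in degrees. A call has 1 to 20 rows; each row is the pose to reach, as a shift and turn from the pose commanded when the call began; what a row does not reach only later rows make up. A row lasts 1/8 s, in which the tool goes at most 62.5 mm and 10.7 degrees, less where a joint would pass 70% of its speed; a pose out of reach is approached as far as the arm can. A call with a gripper value outside its range is refused whole. The fingers move at their own pace and stop on an object; "squeeze" is the grip in N (left out, the last holds). Time passes only in rows, so rows that repeat a pose let the fingers close. It gives the time, the measured TCP pose, the force, the opening and the grip force at its end, in the units of the state.
- ctrl.get_obs(): the state, without advancing time (a new reading comes with each control period).
- ctrl.camera(name): name is "scene" or "side" or "wrist"; returns a dict with "image" (400x640x3 uint8, red, green, blue), "fx", "fy", "cx", "cy" (pixels), "camera_from_world" (4x4, takes a point from world to camera coordinates); the wrist camera has in their place "hand_eye" (4x4, takes a point from camera to tool coordinates, whose origin is the TCP and whose axes are the flange's). Camera axes: x right, y up, looking along -z (the intrinsics and any distortion apply to the point x, -y, -z); pixel columns grow to the right and rows downward; lengths in m; the calibration is good to about 2 mm. The wrist camera is an equidistant fisheye: a pixel r from the principal point sees the ray r / f radians off the axis. A picture is of the moment at which its call begins: read the wrist's pose just before it. There is no depth.
- ctrl.hand_in(): hands the job in; it is judged then, once.
The state is a dict: "time_s": time; "qpos": joint angles; "joint_vel": joint speeds; "tau": joint torques, N m; "ee_pos": TCP position; "eef_rot": TCP orientation; "force": force on the tool from outside, world axes, zero at the start; "moment": the same for the moment, N m; "grip_width": finger opening in m; "grip_force": force on a finger pad.
Only numpy, scipy, OpenCV 4.12 (cv2) and the standard library are available. Lean on these libraries where they do the work, as an engineer would, in place of code of your own. Each camera call takes 0.05 s, during which the arm holds its last target. There are 200 camera calls.

## Task

Put the filter cassette into the blue holder: pick it up by its orange tab, slip its thin far edge under the holder's retaining lip and push it in against the sprung bar there, then tip the near edge down past the two steel noses until the cassette lies flat on its seat and let go. Push and press gently, do not force anything, and leave the other things on the bench where they are.

Things in the scene. Friction and masses are not known exactly. Their poses are not given: they have to be found in the camera images.
- base_plate: Dark steel base plate, 176 x 124 x 8 mm, fixed to the bench; origin: centre of its underside. +x points from the holder's near wall (with the noses) to the retaining lip. The blue holder on it is screwed down through slotted feet: the whole holder (seat, lip, bar, noses) may sit up to 8 mm back or ahead along x of the nominal place given here; this is not reported. Exact in y and z.
- seat_nominal (a point): Nominal middle of the seat, fixed to the base plate (same axes), 30 mm above its underside: the cassette's underside finally lies at this height on a sill at each end (far sill from 42 mm ahead on, running under the lip). Low cheeks, 6 mm high, stand beside the seat, 49 mm either side of the middle (y).
- lip_nominal (a point): Nominal middle of the lip's free edge, underside, fixed to the base plate: 53 mm ahead of seat_nominal (x), 10 mm above the seat. The lip is 6 mm thick and reaches to the far wall. Under it a bar on springs fills the pocket: its face stands 5.5 mm further in (+x) than this edge and can be pushed 7.5 mm back (2.5 N at first, rising by 1 N/mm to 10 N, then a hard stop).
- nose_nominal (a point): Nominal middle between the tips of the two fixed steel noses, fixed to the base plate, 57 mm before seat_nominal, at their underside, 9.5 mm above the seat. Noses: 4 mm thick, 16 mm wide, at y = +-28 mm, reaching in 3 mm over the near wall's inner face. The cassette gets past them only while it pushes the bar in 5 mm or more (7.5 to 10 N); let go when flat, the bar slides it back under them.
- cassette: Filter cassette, loose, 110 to 225 g: grey frame with white pleated paper, 120 mm long (x), 90 mm wide (y), 8 mm thick. Origin: centre of its underside; +x to its thin edge, +z out of its top, where an orange grip tab stands. The last 14 mm at +x are a tongue 80 mm wide and 4 mm thick, level with the underside.
- cassette_tab (a point): Middle of the cassette's orange grip tab, an upright fin 36 mm long (x), 12 mm thick (y), standing from 8 to 42 mm above the cassette's underside. This point is 25 mm above the underside and 30 mm from the cassette's middle toward its near end (-x). Axes as the cassette's. From here the near end is at x = -30 mm, the tongue's end at x = +90 mm.
- cassette_edge (a point): Middle of the tongue's end, at the cassette's underside: the edge that goes under the lip; 60 mm ahead (x) of the cassette's middle. Axes as the cassette's.
- marker: White and black marker pen lying on the bench, 135 x 17 x 16 mm; bystander; origin at its underside.
- bolt: Steel hexagon bolt standing on its head, 55 mm tall; bystander; origin at its foot.
- tape_measure: Yellow tape measure, 62 x 74 x 36 mm; bystander; origin at its underside.
- pine_offcut: Pine offcut, 60 x 110 x 38 mm; bystander; origin at its underside.

How it is judged:
On the way:
1. with the cassette still sloping (more than 4 degrees), its thin edge is down at the seat's height at the lip end and pushes on the holder's bar (x of cassette_edge in the frame of base_plate above 0.046 m and z of cassette_edge in the frame of base_plate between 0.026 and 0.038 m and angle between cassette_edge's own z axis and vertical above 0.07 rad and contact force between cassette and base_plate above 5 N), for 0.1 s.
At the end, for the whole second after the job is handed in: The cassette lies flat on the holder's seat (within 0.03 rad of level, its underside within 3 mm of the seat), its thin edge under the lip and its near edge below the noses, squarely in the holder (within 0.08 rad), released and at rest (angle between cassette_edge's own z axis and vertical below 0.03 rad and z of cassette_edge in the frame of base_plate between 0.027 and 0.033 m and z of cassette_tab in the frame of base_plate below 0.058 m and x of cassette_edge in the frame of base_plate between 0.048 and 0.074 m and angle between the x axis of cassette_edge and the x axis of base_plate, either way round below 0.08 rad and contact force between cassette and the fingers below 0.1 N and linear speed of cassette below 0.01 m/s); the robot touches nothing.
It fails at once if the cassette is forced: its contact forces on the holder and its bar add up to more than 40 N (contact force between cassette and base_plate above 40 N).
It fails at once if the robot presses on the holder with more than 20 N (contact force between the arm and base_plate above 20 N).
It fails at once if a bystander (marker, bolt, tape measure, pine offcut) is moved by more than 30 mm (distance of any of marker, bolt, tape_measure, pine_offcut from where it was at the start of the episode above 0.03 m).
It also fails if it takes over 54 s, if anything falls off the work surface, if the arm or the gripper's body presses on something with over 40 N, if the wrist force passes 120 N, or if a joint passes its speed limit or range.

## Working session

There is one attempt and no reset: what is moved stays moved. The work goes in short steps, Python scripts to look and compute and a tool call to move; the robot and the scene stay as the last step left them, time stands still between calls to the robot, and variables do not carry over. Pictures are saved under pics/ and viewed, at most 10 in all, crops included, and the job is handed in when it is done.

Besides the shell and the picture viewer there is one more tool, called after "Request:" as name(argument=value, ...) on one line, values as JSON. servo_tool: Moves the arm, as the interface text tells. Its arguments: {"type":"object","properties":{"motion":{"type":"array","items":{"type":"array","items":{"type":"number"}}},"squeeze":{"type":"number"}},"required":["motion"]}

```bash
mkdir -p pics
python3 - <<'E'
from station import ctrl
import cv2,numpy as np
o=ctrl.get_obs(); print(o)
for n in ("scene","side"):
    c=ctrl.camera(n); print(n,c['fx'],c['fy'],c['cx'],c['cy'],c['camera_from_world'].tolist(),[k for k in c])
    np.savez(n+'.npz',**{k:v for k,v in c.items() if k!='name'})
    cv2.imwrite(f'pics/{n}0.png',c['image'][...,::-1])
c=ctrl.camera('wrist');print(c['fx'],c['cx'],c['cy'],c['hand_eye'].tolist())
cv2.imwrite('pics/wrist0.png',c['image'][...,::-1])
E
```

```text
{'time_s': 0.0, 'qpos': array([-1.18962573e+00,  3.00475847e-01,  1.52162332e+00, -2.73628075e-05,
        1.32068123e+00, -6.65805060e-02]), 'joint_vel': array([ 0.00113041,  0.00283767,  0.00022071, -0.00051459,  0.00048589,
       -0.00176912]), 'tau': array([ 1.60380077e-04, -5.31801796e+01, -3.52737164e+01,  7.08625861e-02,
        2.43458507e-02, -9.96462586e-05]), 'ee_pos': array([ 0.23810708, -0.4957429 ,  0.40406572]), 'eef_rot': array([-3.14040578e+00, -5.25776219e-05,  4.47757860e-01]), 'force': array([-0.12704945, -1.1173841 ,  0.07005112]), 'moment': array([ 0.04032414,  0.020403  , -0.01439098]), 'grip_force': 0.0, 'grip_width': 0.09360056151524403}
scene 426.26528856226054 426.26528856226054 320.3201600746488 202.5539494738188 [[-0.7510807881464053, -0.6601969715156003, 0.004196245822645804, 0.3309904523654306], [0.3215382928098591, -0.3602358227255779, 0.8756958823028389, -0.18748371430586241], [-0.5766201313987364, 0.6590676071746022, 0.4828448127906611, -1.0376192098928008], [0.0, 0.0, 0.0, 1.0]] ['image', 'fx', 'fy', 'cx', 'cy', 'camera_from_world']
side 424.3109371247958 424.3109371247958 318.3448363206496 201.1127974617731 [[-0.9453437301253245, 0.3259823711258072, 0.007792665008482593, 0.4469922721105579], [-0.22660744133599783, -0.6739668872481319, 0.7031484213338008, 0.05271412358344328], [0.23446598781889497, 0.6629510755766677, 0.7110004022135638, -1.355756894467932], [0.0, 0.0, 0.0, 1.0]] ['image', 'fx', 'fy', 'cx', 'cy', 'camera_from_world']
309.70691628693146 314.32738544022106 200.51890542379067 [[-0.0006454958927928147, 0.968570308627272, 0.2487391014310394, 0.07242455090510978], [0.9999993197043966, 0.0008668726642256431, -0.0007804630198793593, -0.001158557116195169], [-0.000971558435591368, 0.2487384284292488, -0.968570209275895, 0.020229068106767167], [0.0, 0.0, 0.0, 1.0]]
```

View pics/scene0.png

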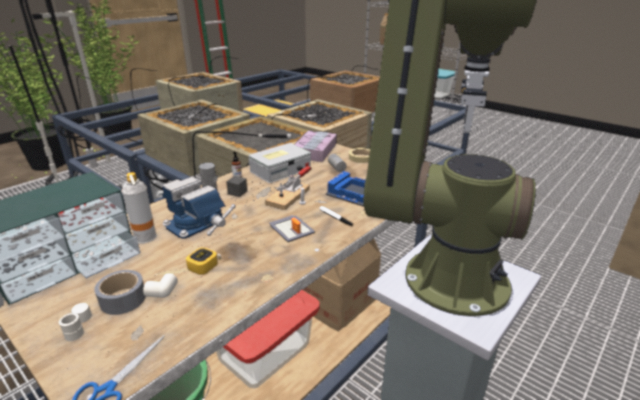

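View pics/side0.png

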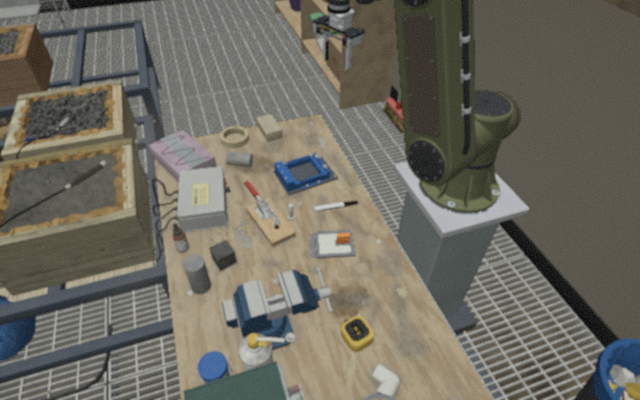

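The side view shows the blue holder near (305,172), the cassette near (333,243) with its tab at (343,239), and the marker between them at (336,205). The scene view has the cassette at (292,228) and the holder at (348,188), partly hidden. I'll enlarge these.

```bash
cat > h.py <<'E'
import numpy as np,cv2
def ray(n,u,v):
    c=np.load(n+'.npz');T=c['camera_from_world'];R=T[:3,:3]
    o=-R.T@T[:3,3]
    d=R.T@np.array([(u-c['cx'])/c['fx'],-(v-c['cy'])/c['fy'],-1]); return o,d
def onz(n,u,v,z):
    o,d=ray(n,u,v); return o+d*(z-o[2])/d[2]
def proj(n,p):
    c=np.load(n+'.npz');T=c['camera_from_world'];q=T[:3,:3]@np.array(p)+T[:3,3]
    return c['cx']+c['fx']*q[0]/-q[2], c['cy']-c['fy']*q[1]/-q[2]
E
python3 - <<'E'
import cv2,numpy as np
a=cv2.imread('pics/side0.png')
c=cv2.resize(a[145:265,260:370],None,fx=5,fy=5,interpolation=cv2.INTER_CUBIC)
cv2.imwrite('pics/s1.png',c)
E
```

```text
(no output)
```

View pics/s1.png

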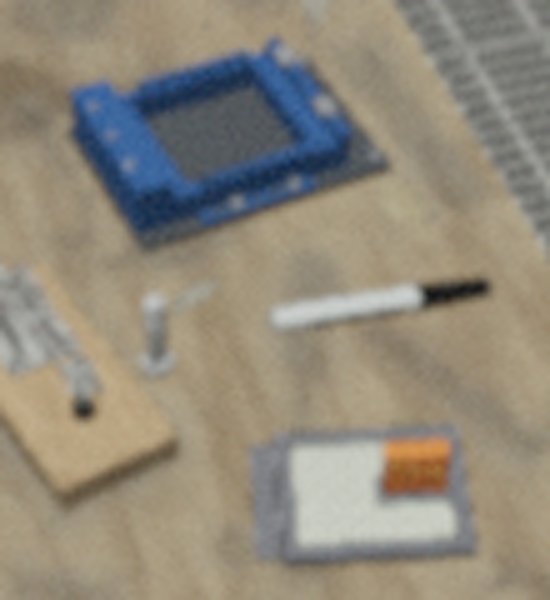

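Run:
```python
from h import *
f=lambda x,y:(260+(x+.5)/5-.5,145+(y+.5)/5-.5)
for n,x,y,z in [("tongue a",253,447,.004),("tongue b",262,558,.004),("near right top",462,428,.008),("near right bot",474,545,.008),("shoulder top",285,432,.008),("shoulder bot",290,555,.008),("tab top L",387,447,.042),("tab top R",450,447,.042),
 ("plate BL",145,242,.004),("plate R",387,165,.008),("lip TL",75,88,.046),("lip inner far",110,85,.046),("bolt",155,370,0),("marker L",275,318,.008),("marker R",488,287,.008),("lip inner near",170,185,.046)]:
    print(n,np.round(onz('side',*f(x,y),z)*1000))
```

```text
tongue a [514.  48.   4.]
tongue b [534. 124.   4.]
near right top [398.  76.   8.]
near right bot [423. 155.   8.]
shoulder top [494.  46.   8.]
shoulder bot [520. 129.   8.]
tab top L [455. 102.  42.]
tab top R [422. 113.  42.]
plate BL [ 525. -132.    4.]
plate R [ 359. -146.    8.]
lip TL [ 539. -239.   46.]
lip inner far [ 517. -235.   46.]
bolt [549. -30.   0.]
marker L [471. -40.   8.]
marker R [340. -24.   8.]
lip inner near [ 507. -132.   46.]
```

Request:
servo_tool(motion=[[0,2,4,-1.5,-5],[0,5,10,-4,-12],[0,8,16,-6.5,-20],[0,11,22,-9,-20],[0,13.5,28,-10.5,-20],[0,13.5,30,-10.5,-20],[0,13.5,30,-10.5,-20]])

```text
time_s: 1.02
ee_pos: [0.3735, -0.1935, 0.2991]
eef_rot: [-3.141, 0.001, 0.103]
force: [0.4, 0.0, 0.7]
grip_width: 0.0941
grip_force: 0.0
```

```bash
cat >> h.py <<'E'
from scipy.spatial.transform import Rotation as Rn
def snap(name):
    from station import ctrl
    o=ctrl.get_obs();c=ctrl.camera('wrist')
    np.savez(name+'.npz',p=o['ee_pos'],r=o['eef_rot'],**c)
    cv2.imwrite(f'pics/{name}.png',c['image'][...,::-1]); return o
def wcam(n):
    c=np.load(n+'.npz');H=c['hand_eye'];R=Rn.from_euler('xyz',c['r']).as_matrix()
    return c,R@H[:3,:3],c['p']+R@H[:3,3]
def won(n,u,v,z):
    c,R,o=wcam(n);a=np.array([(u-c['cx'])/c['fx'],(v-c['cy'])/c['fy']]);t=np.hypot(*a)
    s=np.sinc(t/np.pi); d=R@np.array([a[0]*s,-a[1]*s,-np.cos(t)])
    return o+d*(z-o[2])/d[2]
def wproj(n,P):
    c,R,o=wcam(n);q=(np.atleast_2d(P)-o)@R; x,y,z=q[:,0],-q[:,1],-q[:,2]
    r=np.hypot(x,y);t=np.arctan2(r,z)/np.maximum(r,1e-9)
    return np.c_[c['cx']+c['fx']*x*t,c['cy']+c['fy']*y*t]
E
python3 - <<'E'
from h import *
o=snap('w1');print(o['time_s'],o['ee_pos'],o['eef_rot'],o['force'])
E
```

```text
1.025 [ 0.37353233 -0.19346056  0.29908725] [-3.14057596e+00  1.03437854e-03  1.02620283e-01] [0.35473081 0.00472589 0.65799574]
```

View pics/w1.png

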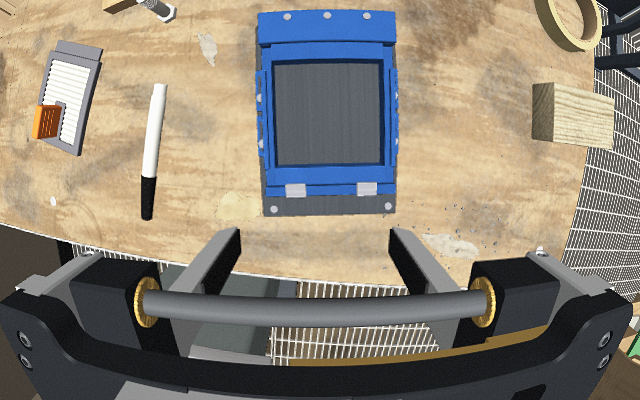

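The wrist view shows everything clearly. The holder spans (257–397, 10–216), with its lip at the top and its noses at (295,190) and (367,188). The cassette is at (70,95) with its tab at (48,122), and the marker is at (154,150). I'll enlarge the holder and the cassette side by side.

Run:
```python
import cv2,numpy as np
a=cv2.imread('pics/w1.png')
b=np.hstack([cv2.resize(a[0:140,20:120],None,fx=4,fy=4,interpolation=2)[:560],])
h=cv2.resize(a[0:225,250:405],None,fx=2.5,fy=2.5,interpolation=2)
H=np.zeros((600,800,3),np.uint8);
b=cv2.resize(a[30:170,20:115],None,fx=4,fy=4,interpolation=2)
H[:562,:387]=h[:562,:387];H[:560,400:780]=b
cv2.imwrite('pics/w1c.png',H)
```

```text
(no output)
```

View pics/w1c.png

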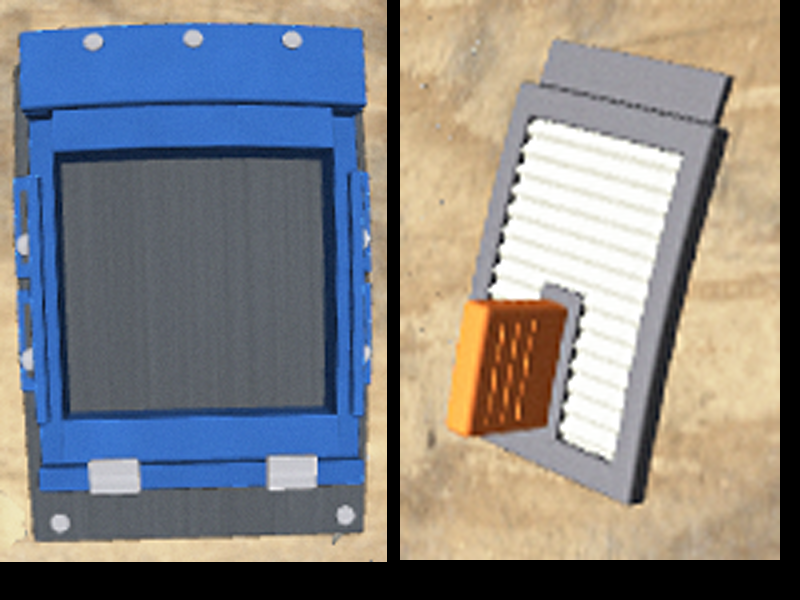

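Run:
```python
from h import *
from scipy.optimize import least_squares
hp=lambda x,y:(250+(x+.5)/2.5-.5,(y+.5)/2.5-.5)
cp=lambda x,y:(20+(x-400+.5)/4-.5,30+(y+.5)/4-.5)
def fit(obs,x0):
    P=np.array([o[0] for o in obs],float)/1000;U=np.array([o[1] for o in obs])
    def w(s):
        c,q=np.cos(s[2]),np.sin(s[2]); 
        X=P.copy();X[:,0]=s[0]+c*P[:,0]-q*P[:,1];X[:,1]=s[1]+q*P[:,0]+c*P[:,1];return wproj('w1',X)
    r=least_squares(lambda s:(w(s)-U).ravel(),x0)
    print(np.round(r.x,4),'yaw deg',np.degrees(r.x[2]).round(2));print(np.round(w(r.x)-U,1).tolist())
    return r.x
# plate: near corners; holder noses separately
print([np.round(won('w1',*hp(x,y),.008)*1000,1).tolist() for x,y in [(33,542),(363,532)]])
n=[won('w1',*hp(x,y),.0435)*1000 for x,y in [(88,461),(139,460),(268,457),(317,457)]];print(np.round(n,1).tolist())
l=[won('w1',*hp(x,y),z)*1000 for x,y,z in [(22,112,.040),(365,106,.040),(22,105,.046),(365,102,.046),(20,33,.046),(361,29,.046)]];print(np.round(l,1).tolist())
s=fit([((60,40,4),cp(553,42)),((60,-40,4),cp(733,77)),((46,45,8),cp(522,85)),((46,-45,8),cp(725,130)),((-60,-45,8),cp(630,500)),((-12,6,42),cp(470,301)),((-48,6,42),cp(451,430)),((-12,-6,42),cp(491,304)),((-48,-6,42),cp(474,434))],[.46,.1,-.25])
c,q=np.cos(s[2]),np.sin(s[2]);print('tab',s[0]-.03*c,s[1]-.03*q)
```

```text
[[355.6, -146.2, 8.0], [371.8, -267.9, 8.0]]
[[395.5, -166.9, 43.5], [397.4, -182.7, 43.5], [402.5, -222.5, 43.5], [404.2, -238.0, 43.5]]
[[503.0, -135.6, 40.0], [517.4, -241.3, 40.0], [503.8, -136.6, 46.0], [516.9, -239.8, 46.0], [527.8, -133.0, 46.0], [541.5, -236.8, 46.0]]
[ 0.4678  0.0978 -0.2541] yaw deg -14.56
[[0.5, -1.0], [0.1, -1.1], [0.2, -1.2], [-1.0, -1.5], [1.1, 2.2], [-0.6, -0.6], [-1.0, 0.1], [0.3, 0.9], [-0.7, 1.9]]
tab 0.4387690861131309 0.10536171847273436
```

Request:
servo_tool(motion=[[0.3,1.5,5,-1,-5],[0.5,3,11,-2,-14],[0.5,5,17,-2,-20.5],[0.5,6,23,-2,-20.5],[0.5,6.5,28,-3,-20.5],[0.5,6.5,29.9,-3,-20.5],[0.5,6.5,29.9,-3,-20.5]])

```text
time_s: 1.95
ee_pos: [0.4385, 0.1032, 0.2697]
eef_rot: [3.142, -0.0, -0.258]
force: [-1.0, -0.0, 0.5]
grip_width: 0.0468
grip_force: 0.0
```

Run:
```python
from h import *
o=snap('w2');print(o['time_s'],o['ee_pos'],o['eef_rot'],o['force'],o['moment'],o['grip_width'])
s=(.4678,.0978,-.2541);c,q=np.cos(s[2]),np.sin(s[2])
print(wproj('w2',[[s[0]+c*x-q*y,s[1]+q*x+c*y,z] for x,y,z in np.array([(-12,6,42),(-48,6,42),(-12,-6,42),(-48,-6,42),(60,40,4),(60,-40,4)])/1000]).round(0).tolist())
```

```text
1.95 [0.43854412 0.10321663 0.26968052] [ 3.14158014e+00 -1.78661915e-04 -2.58100809e-01] [-0.99779632 -0.00862373  0.49401843] [0.07508423 0.02337167 0.00192648] 0.04681858695797969
[[304.0, 202.0], [305.0, 250.0], [321.0, 202.0], [321.0, 250.0], [262.0, 101.0], [363.0, 101.0]]
```

View pics/w2.png

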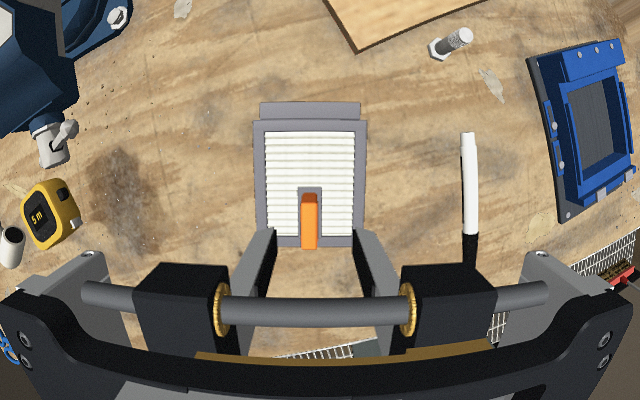

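Request:
servo_tool(motion=[[0.5,0,0.3,-3,0],[0.5,0,0.3,-5.7,0],[0.5,0,0.3,-5.7,0],[1,0,0.3,-5.7,0],[1,0,0.3,-5.7,0],[1,0,0.3,-5.7,0],[1,0,0.3,-5.7,0],[1,0,0.3,-5.7,0]], squeeze=3)

```text
time_s: 3.0
ee_pos: [0.4382, 0.1063, 0.213]
eef_rot: [-3.141, -0.001, -0.259]
force: [-0.6, -0.2, 5.2]
grip_width: 0.0122
grip_force: 3.0
```

Request:
servo_tool(motion=[[1,0.12,-0.03,0.2,0],[1,0.25,-0.06,0.5,0],[1,0.37,-0.1,0.7,0],[1,0.5,-0.13,0.9,0],[1,0.6,-0.16,1.2,0],[1,0.72,-0.19,1.4,0],[1,0.85,-0.22,1.7,0],[1,1.03,-0.27,2.1,0],[1,1.03,-0.27,2.1,0],[1,1.03,-0.27,2.1,0]])

```text
time_s: 4.25
ee_pos: [0.4484, 0.1035, 0.2336]
eef_rot: [3.142, 0.0, -0.259]
force: [0.6, 0.2, -0.9]
grip_width: 0.012
grip_force: 3.0
```

Run:
```python
from h import *
from station import ctrl
o=snap('w3');print(o['time_s'],o['force'],o['moment'])
c=ctrl.camera('side')['image'][...,::-1]
a=cv2.imread('pics/w3.png')
H=np.zeros((600,760,3),np.uint8)
H[:300]=0
H[:400,:320]=a[0:400,160:480][:400]
H[:, 320:]=cv2.resize(c[195:270,305:360],(440,600),interpolation=2)
cv2.imwrite('pics/c3.png',H)
```

```text
4.25 [ 0.61719906  0.21402806 -0.90691177] [ 0.0744867   0.03349682 -0.02245478]
```

View pics/c3.png

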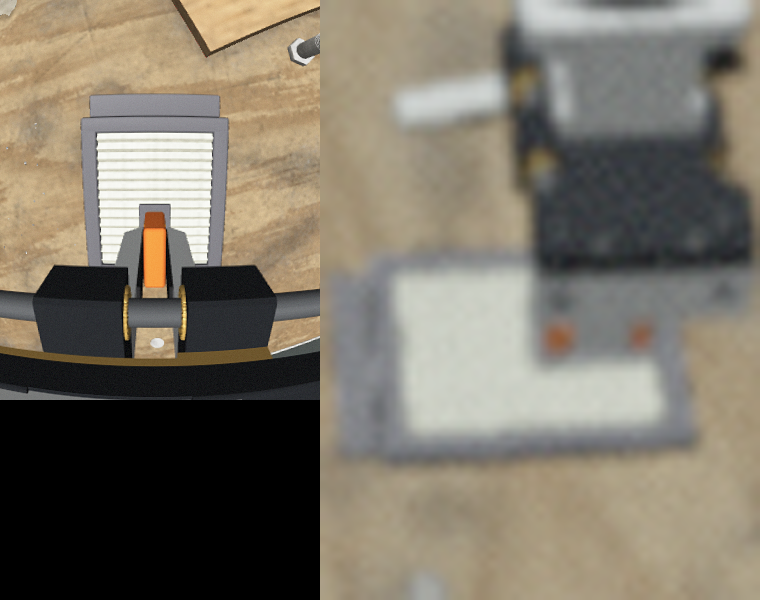

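Wrist crop: the tongue end is at v≈95 (u 250–380), the shoulder at v≈119 (u 241–388), and the fin top runs v 228–288. The fin's front face is visible, which suggests a nose-down tilt. I'll fit it.

```bash
cat >> h.py <<'E'
def fitc(n,obs,yaw):
    """obs: (model mm, pixel); gives centre-bottom in world, nose-down pitch"""
    from scipy.optimize import least_squares
    P=np.array([o[0] for o in obs],float)/1000;U=np.array([o[1] for o in obs],float)
    p=np.load(n+'.npz')['p']
    def X(s): return Rn.from_euler('ZY',[s[4],s[3]]).apply(P)+s[:3]
    r=least_squares(lambda s:np.r_[(wproj(n,X(s))-U).ravel(),(s[4]-yaw)*100],[p[0]+.03,p[1],.03,.1,yaw])
    s=r.x;R=Rn.from_euler('ZY',[s[4],s[3]])
    print('centre',s[:3].round(4),'pitch,yaw deg',np.degrees(s[3:]).round(1),'res',(wproj(n,X(s))-U).round(1).tolist())
    print('edge',(R.apply([.06,0,0])+s[:3]).round(4),'tab grip in cassette frame mm',(1000*R.inv().apply(p+[0,0,-.18]-s[:3])).round(1))
E
python3 - <<'E'
from h import *
fitc('w3',[((60,40,4),(250,95)),((60,-40,4),(380,95)),((46,45,8),(241,118)),((46,-45,8),(388,118)),((-12,6,42),(305,228)),((-12,-6,42),(325,228)),((-48,6,42),(304,288)),((-48,-6,42),(327,288))],-.259)
E
```

```text
centre [0.477  0.0966 0.0187] pitch,yaw deg [  0.3 -14.8] res [[-0.2, 0.5], [-0.3, 0.3], [-0.2, -0.0], [0.9, -0.2], [-1.3, -0.0], [1.7, -0.1], [0.6, -0.2], [-1.1, -0.2]]
edge [0.5351 0.0813 0.0184] tab grip in cassette frame mm [-29.6  -0.6  34.8]
```

Request:
servo_tool(motion=[[1,-1,0,2,0],[1,-2,-1,5,0],[1,-3.4,-5,6,4],[1,-3.4,-10,6,11],[1,-3.4,-15.5,6,18],[1,-3.4,-21,6,22.2],[1,-3.4,-26,6,22.2],[1,-3.4,-29,6,22.2],[1,-3.4,-30.4,5,22.2],[1,-3.4,-30.4,4.4,22.2],[1,-3.4,-30.4,4.4,22.2]], squeeze=15)

```text
time_s: 5.72
ee_pos: [0.4144, -0.1995, 0.2769]
eef_rot: [-3.14, 0.001, 0.129]
force: [0.3, 0.1, -2.1]
grip_width: 0.0117
grip_force: 15.0
```

Run:
```python
from h import *
o=snap('w4');print(o['time_s'],o['ee_pos'],o['force'],o['moment'],o['eef_rot'],o['grip_width'])
a=cv2.imread('pics/w4.png')
cv2.imwrite('pics/c4.png',cv2.resize(a[20:310,200:440],(480*1,580),interpolation=2))
```

```text
5.725 [ 0.41440829 -0.19946639  0.27688274] [ 0.2669749   0.14714531 -2.06952502] [ 0.08172864  0.03966837 -0.02428718] [-3.14045373e+00  1.26624236e-03  1.29312102e-01] 0.011735556661571717
```

View pics/c4.png

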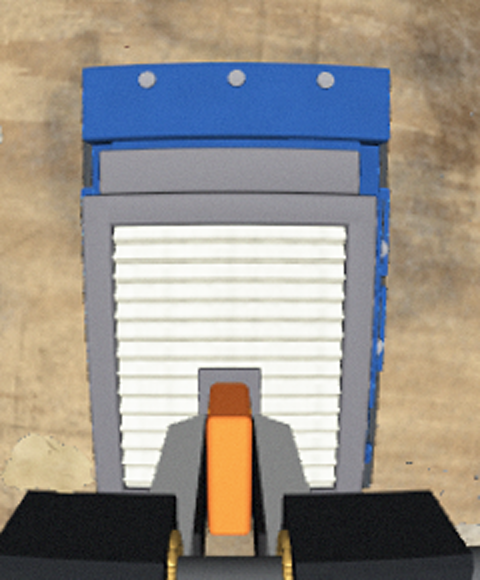

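Run:
```python
from h import *
g=lambda x,y:(200+x/2-.25,20+y/2-.25)
fitc('w4',[((60,40,4),g(100,149)),((60,-40,4),g(361,150)),((46,45,8),g(82,195)),((46,-45,8),g(377,194)),((-12,6,42),g(207,416)),((-12,-6,42),g(252,416)),((-48,6,42),g(207,535)),((-48,-6,42),g(252,535))],.129)
s=np.array([.457,-.195]);R=np.array([[.9917,.1288],[-.1288,.9917]])
for x,y,z in [(83,138,.046),(390,137,.046),(83,68,.046),(389,68,.046)]:
    p=won('w4',*g(x,y),z);print(p.round(4),(R@(p[:2]-s)*1000).round(1))
```

```text
centre [ 0.4442 -0.1944  0.062 ] pitch,yaw deg [-0.2  7.3] res [[-0.2, 0.2], [-0.4, -0.1], [-0.3, -0.2], [0.6, 0.5], [-0.1, -0.1], [0.3, -0.1], [0.6, -0.0], [-0.6, -0.0]]
edge [ 0.5037 -0.1868  0.0621] tab grip in cassette frame mm [-30.1  -1.2  35. ]
[ 0.5034 -0.1364  0.046 ] [53.6 52.2]
[ 0.5175 -0.2402  0.046 ] [ 54.2 -52.7]
[ 0.5282 -0.133   0.046 ] [78.6 52.3]
[ 0.542  -0.2369  0.046 ] [ 78.9 -52.5]
```

Request:
servo_tool(motion=[[1,0.28,-0.19,0,0],[1,0.28,-0.19,-0.8,0],[1,0.28,-0.19,-1.5,0],[1,0.28,-0.19,-1.5,0]], squeeze=3)

```text
time_s: 6.28
ee_pos: [0.4171, -0.2022, 0.2619]
eef_rot: [-3.141, 0.001, 0.128]
force: [0.4, -0.4, -1.1]
grip_width: 0.0117
grip_force: 3.0
```

Request:
servo_tool(motion=[[1,0,0,-0.1,0],[1,0,0,-0.2,0],[1,0,0,-0.3,0],[1,0,0,-0.3,0]])

```text
time_s: 6.78
ee_pos: [0.4172, -0.2024, 0.2596]
eef_rot: [3.142, 0.0, 0.128]
force: [-0.5, -0.3, -2.1]
grip_width: 0.012
grip_force: 3.0
```

Request:
servo_tool(motion=[[1,0,0,-0.1,0],[1,0.0,0,-0.2,0],[1,0,0,-0.2,0]])

```text
time_s: 7.15
ee_pos: [0.4172, -0.2024, 0.2576]
eef_rot: [-3.141, 0.0, 0.128]
force: [-0.5, -0.2, -2.3]
grip_width: 0.0121
grip_force: 3.0
```

Request:
servo_tool(motion=[[1,0,0,-0.1,0],[1,0.1,0,-0.2,0],[1,0.1,0,-0.2,0]])

```text
time_s: 7.52
ee_pos: [0.4183, -0.2024, 0.2556]
eef_rot: [3.142, -0.0, 0.128]
force: [0.0, -0.2, -1.3]
grip_width: 0.0122
grip_force: 3.0
```

Request:
servo_tool(motion=[[1,0.1,0,-0.1,0],[1,0.2,0.03,-0.2,0],[1,0.2,0.03,-0.2,0]])

```text
time_s: 7.9
ee_pos: [0.4203, -0.2021, 0.2537]
eef_rot: [3.141, -0.0, 0.128]
force: [0.5, -2.1, 0.5]
grip_width: 0.012
grip_force: 3.0
```

Run:
```python
from h import *
o=snap('w5');print(o['time_s'],o['ee_pos'],o['force'],o['moment'],o['eef_rot'],o['grip_width'])
a=cv2.imread('pics/w5.png')
cv2.imwrite('pics/c5.png',cv2.resize(a[20:310,200:440],(480*1,580),interpolation=2))
```

```text
7.9 [ 0.42033047 -0.20212768  0.25370903] [ 0.50166178 -2.0619598   0.49846826] [-0.04144054 -0.08773554 -0.00683856] [ 3.14132562e+00 -2.21120194e-04  1.28460762e-01] 0.012005350581256582
```

View pics/c5.png

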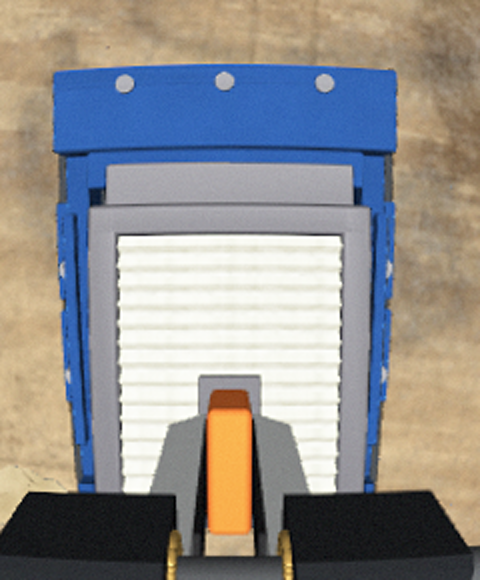

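```bash
cat >> h.py <<'E'
S=np.array([.4575,-.195,.030]);RS=Rn.from_euler('z',7.5,degrees=True)
def inS(p): return (RS.inv().apply(np.array(p)-S)*1000).round(1)
E
python3 - <<'E'
from h import *
g=lambda x,y:(200+x/2-.25,20+y/2-.25)
fitc('w5',[((60,40,4),g(106,165)),((60,-40,4),g(353,165)),((46,45,8),g(90,208)),((46,-45,8),g(370,208)),((-12,6,42),g(207,408)),((-12,-6,42),g(252,408)),((-48,6,42),g(207,533)),((-48,-6,42),g(252,533))],.129)
for x,y,z in [(53,153,.046),(397,153,.046)]: print(inS(won('w5',*g(x,y),z)))
print(inS([.42033,-.20213,.25371-.18]))
E
```

```text
centre [ 0.446  -0.1979  0.0341] pitch,yaw deg [6.9 7.3] res [[0.5, 0.4], [-0.5, 0.5], [-0.5, -0.6], [0.1, -0.5], [0.1, 0.1], [0.1, 0.1], [0.6, 0.1], [-0.5, 0.1]]
edge [ 0.5051 -0.1903  0.0269] tab grip in cassette frame mm [-30.6  -0.9  36.1]
[52.3 52.5 16. ]
[ 51.8 -52.7  16. ]
[-37.8  -2.2  43.7]
```

Request:
servo_tool(motion=[[1,0,0,0,0],[1,0,0.1,0.05,0],[1,0.2,0.13,0.05,0],[1,0.4,0.15,0.05,0],[1,0.6,0.18,0.05,0],[1,0.8,0.2,0.05,0],[1,0.9,0.22,0.05,0],[1,0.9,0.22,0.05,0]], squeeze=25)

```text
time_s: 8.95
ee_pos: [0.4292, -0.1999, 0.2541]
eef_rot: [-3.142, 0.0, 0.129]
force: [-2.8, -1.1, 0.6]
grip_width: 0.0119
grip_force: 25.0
```

Request:
servo_tool(motion=[[1,0.1,0.01,0,0],[1,0.2,0.03,0,0],[1,0.2,0.03,0,0]])

```text
time_s: 9.32
ee_pos: [0.4312, -0.1996, 0.2541]
eef_rot: [-3.142, 0.0, 0.128]
force: [-4.6, -1.1, 0.3]
grip_width: 0.0118
grip_force: 25.0
```

Request:
servo_tool(motion=[[1,0.1,0.01,0,0],[1,0.2,0.03,0,0],[1,0.2,0.03,0,0]])

```text
time_s: 9.7
ee_pos: [0.4331, -0.1993, 0.2541]
eef_rot: [-3.141, 0.001, 0.128]
force: [-7.2, -2.5, 1.9]
grip_width: 0.012
grip_force: 25.0
```

Request:
servo_tool(motion=[[1,0.1,0.01,0,0],[1,0.15,0.02,0,0],[1,0.15,0.02,0,0]])

```text
time_s: 10.07
ee_pos: [0.4345, -0.1991, 0.2541]
eef_rot: [-3.141, 0.001, 0.128]
force: [-8.0, -3.2, 2.6]
grip_width: 0.012
grip_force: 25.0
```

Run:
```python
from h import *
from station import ctrl
F=[]
o=snap('w6');print(o['time_s'],o['ee_pos'],o['force'],o['moment'],o['eef_rot'],o['grip_width'])
a=cv2.imread('pics/w6.png')
cv2.imwrite('pics/c6.png',cv2.resize(a[20:310,200:440],(480*1,580),interpolation=2))
```

```text
10.075 [ 0.43453708 -0.19912722  0.25411336] [-8.01192976 -3.23858432  2.64285681] [-0.36857851  1.36439625 -0.04341141] [-3.14139884e+00  9.51241592e-04  1.28382742e-01] 0.012019055187555222
```

View pics/c6.png

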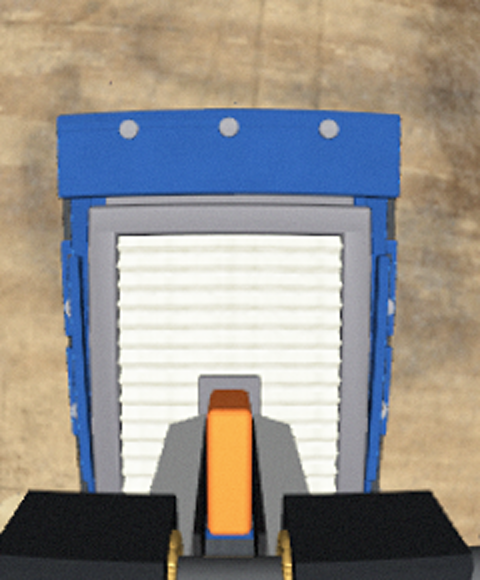

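Request:
servo_tool(motion=[[1,0.05,0.01,0,0],[1,0.1,0.01,0,0],[1,0.1,0.01,0,0]])

```text
time_s: 10.5
ee_pos: [0.4355, -0.1991, 0.2541]
eef_rot: [-3.141, 0.001, 0.128]
force: [-8.9, -0.9, 3.1]
grip_width: 0.0118
grip_force: 25.0
```

Request:
servo_tool(motion=[[1,-0.05,0,-0.1,0],[1,-0.09,-0.01,-0.2,0],[1,-0.09,-0.01,-0.2,0]])

```text
time_s: 10.88
ee_pos: [0.4348, -0.1991, 0.2524]
eef_rot: [3.141, 0.0, 0.128]
force: [-7.1, -1.7, 6.4]
grip_width: 0.0121
grip_force: 25.0
```

Request:
servo_tool(motion=[[1,-0.05,0,-0.1,0],[1,-0.09,-0.01,-0.2,0],[1,-0.09,-0.01,-0.2,0]])

```text
time_s: 11.25
ee_pos: [0.4339, -0.1992, 0.2504]
eef_rot: [3.141, 0.0, 0.128]
force: [-7.0, -1.1, 4.6]
grip_width: 0.0118
grip_force: 25.0
```

Request:
servo_tool(motion=[[1,0.1,0.01,0,0],[1,0.12,0.02,0,0],[1,0.12,0.02,0,0]])

```text
time_s: 11.62
ee_pos: [0.4349, -0.1991, 0.2504]
eef_rot: [3.142, 0.001, 0.128]
force: [-10.3, -1.4, 7.1]
grip_width: 0.0118
grip_force: 25.0
```

Request:
servo_tool(motion=[[1,-0.04,0,-0.1,0],[1,-0.08,-0.01,-0.2,0],[1,-0.08,-0.01,-0.2,0]])

```text
time_s: 12.0
ee_pos: [0.4342, -0.1992, 0.2483]
eef_rot: [3.141, 0.0, 0.128]
force: [-7.1, -1.5, 5.0]
grip_width: 0.0118
grip_force: 25.0
```

```bash
cat >> h.py <<'E'
def meas(n):
    a=cv2.cvtColor(cv2.imread(f'pics/{n}.png'),cv2.COLOR_BGR2HSV).astype(int)
    b=np.median(a[:,300:330],axis=1)  # middle columns
    blue=(b[:,0]>95)&(b[:,0]<125)&(b[:,1]>120)
    white=(b[:,1]<45)&(b[:,2]>170)
    f=a[:,310:320].mean(1); org=(f[:,0]<20)&(f[:,1]>150)&(f[:,2]>200)
    r=lambda m,lo,hi:np.where(m[lo:hi])[0]+lo
    bl=r(blue,40,160);wh=r(white,100,200);o=r(org,180,320)
    L=a[:,:,:];row=210
    print(n,'blue rows',bl.min(),bl.max(),'white first',wh.min(),'fin top',o.min(),o.max())
    print([(i,b[i].astype(int).tolist()) for i in range(110,142,2)])
E
python3 - <<'E'
from h import *
o=snap('w7');print(o['time_s'],o['ee_pos'],o['force'],o['moment'])
for n in('w5','w6','w7'):meas(n)
E
```

```text
12.0 [ 0.43424288 -0.19916637  0.24833809] [-7.14672378 -1.46487811  4.95102755] [-0.24214974  1.1049103  -0.03395923]
w5 blue rows 52 100 white first 102 fin top 225 286
[(110, [124, 9, 175]), (112, [126, 7, 173]), (114, [126, 9, 172]), (116, [128, 9, 170]), (118, [124, 9, 169]), (120, [125, 8, 170]), (122, [128, 12, 125]), (124, [124, 9, 178]), (126, [125, 9, 170]), (128, [127, 9, 168]), (130, [125, 11, 165]), (132, [128, 9, 164]), (134, [126, 9, 165]), (136, [129, 19, 93]), (138, [30, 2, 255]), (140, [34, 7, 249])]
w6 blue rows 75 116 white first 118 fin top 225 286
[(110, [109, 183, 183]), (112, [108, 183, 183]), (114, [109, 182, 186]), (116, [109, 171, 128]), (118, [136, 6, 174]), (120, [125, 9, 172]), (122, [124, 10, 124]), (124, [125, 9, 177]), (126, [125, 9, 171]), (128, [126, 8, 169]), (130, [126, 9, 165]), (132, [126, 9, 163]), (134, [128, 9, 166]), (136, [124, 15, 99]), (138, [30, 2, 255]), (140, [34, 7, 250])]
w7 blue rows 73 116 white first 136 fin top 228 288
[(110, [109, 181, 185]), (112, [108, 181, 184]), (114, [109, 182, 178]), (116, [110, 120, 125]), (118, [131, 9, 164]), (120, [132, 12, 102]), (122, [127, 9, 162]), (124, [126, 9, 167]), (126, [125, 9, 165]), (128, [126, 9, 161]), (130, [129, 10, 159]), (132, [125, 10, 157]), (134, [129, 11, 142]), (136, [37, 12, 175]), (138, [30, 4, 252]), (140, [36, 4, 250])]
```

Request:
servo_tool(motion=[[1,0.03,0,-0.1,0],[1,0,0,-0.2,0],[1,0,0,-0.2,0]])

```text
time_s: 12.42
ee_pos: [0.4342, -0.1992, 0.2463]
eef_rot: [3.142, 0.0, 0.128]
force: [-8.7, -1.3, 5.0]
grip_width: 0.012
grip_force: 25.0
```

Request:
servo_tool(motion=[[1,-0.04,0,-0.1,0],[1,-0.06,-0.01,-0.15,0],[1,-0.06,-0.01,-0.15,0]])

```text
time_s: 12.8
ee_pos: [0.4337, -0.1992, 0.2448]
eef_rot: [3.141, 0.0, 0.128]
force: [-7.0, -1.0, 5.3]
grip_width: 0.0117
grip_force: 25.0
```

Run:
```python
from h import *
o=snap('w8');print(o['time_s'],o['ee_pos'],o['force'],o['moment'])
meas('w8')
```

```text
12.8 [ 0.43368735 -0.1992423   0.24484885] [-7.04695273 -1.04969961  5.30482819] [-0.18668575  0.95139673  0.05701444]
w8 blue rows 71 115 white first 136 fin top 231 290
[(110, [108, 181, 185]), (112, [109, 181, 186]), (114, [108, 185, 156]), (116, [113, 25, 116]), (118, [128, 10, 164]), (120, [124, 13, 95]), (122, [127, 10, 160]), (124, [129, 9, 162]), (126, [129, 11, 161]), (128, [128, 10, 157]), (130, [128, 10, 156]), (132, [129, 10, 153]), (134, [127, 13, 144]), (136, [37, 13, 175]), (138, [30, 4, 252]), (140, [30, 4, 250])]
```

```bash
cat >> h.py <<'E'
def rows(n):
    g=cv2.imread(f'pics/{n}.png').astype(float); v=g.max(2)
    b=np.median(v[:,300:330],axis=1); w=np.clip(150-b,0,None)
    def dark(lo,hi):
        i=np.arange(lo,hi);return (i*w[lo:hi]).sum()/w[lo:hi].sum()
    r=g[:,312:318,2].mean(1)-g[:,312:318,0].mean(1)
    d=np.diff(r); 
    def edge(lo,hi,s):
        i=np.arange(lo,hi);q=np.clip(s*d[lo:hi],0,None);k=q.argmax();j=slice(max(k-2,0),k+3);return (i[j]*q[j]).sum()/q[j].sum()+.5
    k=118+b[118:127].argmin() if n!='w4' else 110+b[110:127].argmin()
    return np.array([dark(k-2,k+3),edge(215,245,1),edge(275,300,-1)])
def rel(n,off=np.zeros(3)):
    """cassette (x,z,pitch) seen in tool plane from the 3 rows"""
    from scipy.optimize import least_squares
    m=rows(n)-off; c,R,o=wcam(n);p=np.load(n+'.npz')['p'];yaw=np.load(n+'.npz')['r'][2]
    P=np.array([(46,0,8),(-12,0,42),(-48,0,42)])/1000.
    def f(s):
        X=Rn.from_euler('ZY',[yaw,s[2]]).apply(P)+p+Rn.from_euler('z',yaw).apply([s[0],0,s[1]]); return wproj(n,X)[:,1]-m
    r=least_squares(f,[.03,-.213,.05]);s=r.x
    R2=Rn.from_euler('ZY',[yaw,s[2]]); ctr=p+Rn.from_euler('z',yaw).apply([s[0],0,s[1]])
    print(n,m.round(1),'pitch',np.degrees(s[2]).round(2),'edge',inS(ctr+R2.apply([.06,0,0])),'near',inS(ctr+R2.apply([-.06,0,0])),'grip',(1000*R2.inv().apply(p+[0,0,-.18]-ctr)).round(1))
E
python3 - <<'E'
from h import *
for n in('w4','w5','w6','w7','w8'):rel(n)
E
```

```text
w4 [115.6 227.7 287.1] pitch -0.24 edge [46.8  1.1 32. ] near [-73.2   1.2  31.5] grip [-30.    0.   35.3]
w5 [121.5 223.9 286.9] pitch 7.1 edge [48.  -2.4 -2.2] near [-71.1  -2.1  12.7] grip [-30.8  -0.   34.9]
w6 [121.5 223.9 287. ] pitch 7.25 edge [62.2 -1.3 -1.8] near [-56.8  -1.   13.3] grip [-30.6   0.   34.8]
w7 [120.3 227.7 288.9] pitch 3.56 edge [63.4 -1.3 -2.2] near [-56.4  -1.    5.3] grip [-29.4  -0.   35. ]
w8 [119.9 215.5 290.6] pitch 17.8 edge [60.5 -1.3 -6.9] near [-53.7  -1.   29.8] grip [-33.4  -0.   13.8]
```

```bash
sed -i 's/edge(215,245,1)/edge(222,240,1)/' h.py
python3 - <<'E'
from h import *
for n in('w7','w8'):rel(n)
E
```

```text
w7 [120.3 227.7 288.9] pitch 3.56 edge [63.4 -1.3 -2.2] near [-56.4  -1.    5.3] grip [-29.4  -0.   35. ]
w8 [119.9 230.3 290.6] pitch 1.71 edge [63.4 -1.3 -2.1] near [-56.6  -1.    1.5] grip [-28.6   0.   34.3]
```

Request:
servo_tool(motion=[[1,0,0,-0.1,0],[1,-0.04,0,-0.2,0],[1,-0.04,0,-0.2,0]])

```text
time_s: 13.22
ee_pos: [0.4333, -0.1993, 0.2429]
eef_rot: [3.141, -0.0, 0.128]
force: [-6.1, -2.2, 4.3]
grip_width: 0.0117
grip_force: 25.0
```

Request:
servo_tool(motion=[[1,-0.02,0,-0.05,0],[1,-0.04,0,-0.1,0],[1,-0.04,0,-0.1,0]])

```text
time_s: 13.6
ee_pos: [0.4331, -0.1992, 0.2424]
eef_rot: [3.141, -0.001, 0.128]
force: [-6.9, 0.2, 9.4]
grip_width: 0.0119
grip_force: 25.0
```

Run:
```python
from h import *
o=snap('w9');print(o['time_s'],o['ee_pos'],o['force'],o['moment'])
rel('w9')
```

```text
13.6 [ 0.43309446 -0.19923028  0.24236005] [-6.93918303  0.15717427  9.42809843] [0.10055906 0.97807454 0.00968731]
w9 [119.2 232.3 291.5] pitch -0.32 edge [63.7 -1.2 -1.1] near [-56.3  -0.9  -1.8] grip [-28.2   0.   34. ]
```

Request:
servo_tool(motion=[[1,-0.1,-0.01,0,0],[1,-0.2,-0.03,0,0],[1,-0.3,-0.04,0,0],[1,-0.35,-0.05,0,0],[1,-0.35,-0.05,0,0]])

```text
time_s: 14.28
ee_pos: [0.4299, -0.1997, 0.2424]
eef_rot: [3.141, -0.002, 0.128]
force: [-2.2, 0.2, 6.2]
grip_width: 0.0121
grip_force: 25.0
```

Run:
```python
from h import *
o=snap('w10');print(o['time_s'],o['ee_pos'],o['force'],o['moment'])
rel('w10')
```

```text
14.275 [ 0.42987681 -0.1997213   0.24239304] [-2.17775011  0.22363338  6.24977732] [0.20496794 0.09752197 0.08897486]
w10 [119.2 232.2 291.3] pitch -0.39 edge [60.7 -1.3 -1.2] near [-59.3  -1.   -2. ] grip [-28.4   0.   34.2]
```

Flat and tucked under the noses, so I'll open and rise.

Request:
servo_tool(motion=[[0.6,0,0,0,0],[0.6,0,0,0,0],[0.6,0,0,0.1,0],[0.6,0,0,0.1,0],[0.6,0,0,2,0],[0.6,0,0,6,0],[0.6,-3,0,10,0],[0.6,-3,0,10,0],[0.6,-3,0,10,0]])

```text
time_s: 15.45
ee_pos: [0.3995, -0.1996, 0.3412]
eef_rot: [-3.141, 0.0, 0.128]
force: [0.9, 0.2, -1.1]
grip_width: 0.0377
grip_force: 0.0
```

Run:
```python
from h import *
o=snap('w11');print(o['time_s'],o['ee_pos'],o['force'],o['grip_width'],o['grip_force'])
R=RS
g=cv2.imread('pics/w11.png').astype(int)
def pr(p): return wproj('w11',RS.apply(np.array(p)/1000)+S)[0].round(1)
# predicted seated features (near -60): shoulder, fin top ends, noses
for nm,p in [('shoulder',(46,0,8)),('fin far',(-12,0,42)),('fin near',(-48,0,42)),('lip',(53,0,16)),('noseL tip',(-57,28,13.5)),('noseR tip',(-57,-28,13.5)),('finL',(-30,6,42)),('finR',(-30,-6,42)),('near edge',(-60,28,8))]: print(nm,pr(p))
r=g[...,2]-g[...,0]; m=(r>120)&(g[...,2]>220); v,u=np.where(m[100:330,250:400]);print('orange top',v.min()+100,v.max()+100,u.min()+250,u.max()+250)
v=g.max(2)
q=pr((46,0,8));c=int(q[0]);print('col',c,[(i,g[i,c].tolist()) for i in range(int(q[1])-12,int(q[1])+8)])
q=pr((-57,28,13.5));c=int(q[0]);print('nose col',c,[(i,g[i,c].tolist()) for i in range(int(q[1])-10,int(q[1])+14,2)])
```

```text
15.45 [ 0.39947566 -0.19964965  0.34124062] [ 0.92034219  0.17098122 -1.14024768] 0.037704811085225574 0.0
shoulder [318.4  87.8]
fin far [319.2 154.8]
fin near [319.2 198.2]
lip [318.5  79. ]
noseL tip [288.5 200.3]
noseR tip [348.8 200.1]
finL [311.8 176.8]
finR [326.5 176.8]
near edge [289.  201.9]
orange top 157 329 313 397
col 318 [(75, [193, 110, 60]), (76, [190, 105, 54]), (77, [191, 109, 56]), (78, [195, 109, 57]), (79, [164, 90, 48]), (80, [98, 59, 37]), (81, [139, 134, 135]), (82, [171, 167, 168]), (83, [171, 166, 168]), (84, [166, 160, 162]), (85, [167, 161, 162]), (86, [168, 163, 163]), (87, [170, 164, 164]), (88, [163, 159, 157]), (89, [96, 90, 89]), (90, [170, 165, 165]), (91, [177, 169, 171]), (92, [177, 171, 173]), (93, [172, 165, 166]), (94, [169, 162, 166])]
nose col 288 [(190, [203, 222, 224]), (192, [175, 181, 178]), (194, [158, 154, 155]), (196, [156, 149, 148]), (198, [155, 151, 151]), (200, [131, 125, 131]), (202, [186, 179, 179]), (204, [193, 187, 186]), (206, [195, 189, 188]), (208, [194, 188, 186]), (210, [191, 187, 184]), (212, [101, 98, 95])]
```

```bash
python3 -c "
from station import ctrl
print(ctrl.hand_in())"
```

```text
the job is handed in; nothing more can be done
None
```

I put the cassette in the holder and handed the job in at about 15.5 s. It measured flat within about 0.4°, with its thin edge under the lip and its near edge under both noses. It is released, the arm is clear, and no verdict came back.

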